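Pull down the rework guard with the hook pole

ROBOT

A 6-joint arm with a two-finger parallel gripper is mounted at the origin on the work surface. World frame = base frame: x ahead of the robot, y to its left, z up, the work surface at z = 0. Lengths are in m, angles in rad, forces in N, time in s.
With the tool pointing down it reaches from about 0.275 to 0.75 m from the base axis. Payload 10.2 kg.
Tool frame: the origin (TCP) lies midway between the tips of the shut fingers; the grasp point (between the pads) lies 19 mm behind it (env.hold_point_z is the distance from the TCP to the grasp point, in m); z points along the fingers, y is the line along which they close (so a half turn about z gives the same grasp; the last joint's range is limited). The gripper opens to 85 mm and grips with 20 to 120 N. Pads are 22 mm wide; open, the fingers measure 114 mm over their backs; the gripper's body (76 mm by 85 mm) begins 54 mm behind the grasp point. The pads swing forward as they close: fully open they stand 13 mm farther back than shut.
Start: joints at [-1.421, 0.313, 1.498, -0, 1.331, -0.223], TCP at [0.191, -0.489, 0.231] pointing down, gripper open.
Joint ranges: [-2.94, 2.94], [-0.97, 2.17], [0.19, 2.56], [-1.23, 4.37], [0.02, 3.11], [-2.88, 2.88]. Speed limits (rad/s): [2.39, 2.39, 3.01, 3.14, 3.14, 3.14].

INTERFACE

Orientations are given as a unit quaternion [x, y, z, w].
In Python, from bench import env, kinematics, monitor, eyes, job gives the robot as it stands. The module is installed in compiled form; this text tells all that it offers. Calls block until the motion is done:
- env.reach(position, orientation): joint-space move of the TCP to a pose.
- env.movel(position, velocity=0.15, frame=None, guard=None): straight line of the TCP; frame=None keeps the orientation; velocity is the mean speed in m/s. With guard (N) it stops when the force on the tool has changed by that much, and returns True; else False.
- env.set_joints(angles): joint-space move.
- env.release() and env.close_gripper(effort=None): open the fingers fully, or close them until they stop; effort is the grip in N (None keeps the last).
- env.hold(seconds).
- kinematics.ik(position, orientation): joint angles nearest the present ones, or None.
- monitor.sense(): the state.
- eyes.grab_frame(name): name is "side" or "top"; returns a dict with "frame" (480x640x3 uint8, red, green, blue), "mtx" (3x3 intrinsics, pixels), "view" (4x4, takes a point from world to camera coordinates). Camera axes: x right, y down, z forward; pixel columns grow to the right and rows downward; lengths in m; the calibration is good to about 2 mm. A picture is of the moment at which its call begins. There is no depth.
A pose or a line that the arm cannot do raises env.MotionError and nothing moves.
- job.hand_in(): hands the job in; it is judged then, once.
The state is a dict: "clock": time; "joints": joint angles; "qvel": joint speeds; "joint_efforts": joint torques, N m; "position": TCP position; "ee_rot": TCP orientation; "contact_force": force on the tool from outside, world axes, zero at the start; "ft_torque": the same for the moment, N m; "finger_gap": opening from 0.0 (shut) to 1.0 (fully open); "gripper_force": force on a finger pad.
Only numpy, scipy, OpenCV 4.12 (cv2) and the standard library are available. Lean on these libraries where they do the work, as an engineer would, in place of code of your own. Each camera call takes 0.05 s, during which the arm holds its last target. There are 200 camera calls.

TASK

Take the hook pole from its rest, hook the red ring at the top of the raised clear guard and pull the guard down until its catch snaps and it is fully home, pulling slowly, easing off the moment it snaps and never pulling on the ring with more than about 12 N. Then unhook the pole and lay it back in its rest, as it lay. Touch the guard and its ring only with the pole, and leave everything else on the bench where it is.

Things in the scene. Friction and masses are not known exactly. Their poses are not given: they have to be found in the camera images.
- guard: aluminium guard frame fixed to the bench: two posts 380 mm apart, cross beam on top (454 mm high), base plate 110 x 420 x 12 mm. Origin on the bench midway between the posts, in the plane of the sash; x points through the guard away from its front (the ring stands out on the -x side), z up. A clear sash 352 mm wide, 234 mm high with orange rails slides up and down in it
- sash (a joint): how far the sash is down (m): 0 = fully raised (lower edge 132 mm above the bench), 0.110 = fully home. It stays where it is left and takes about 2 to 5 N to slide; in the last 10 to 12 mm a roller catch of unknown stiffness (about 2 to 6 N more) resists, then snaps over, throws the sash home and holds it
- ring_eye (a point): centre of the opening of the red pull ring: a square ring of 7 mm bar, opening 44 x 44 mm, looked through along the guard's x. It stands 45 mm before the sash's middle plane with 40 mm free behind it, and hangs by its top bar from a rod under a grey bracket (24 mm wide, reaching 7 mm in front of the ring, underside 32 mm above this point). Unpulled, 312 mm above the bench minus the sash value
- ring_bar (a point): middle of the lower bar of the red ring, 25.5 mm below the ring's centre, where the hook's rod bears when it pulls. The ring hangs on a spring: pulled down it travels up to 40 mm relative to the sash, 0.4 N for each mm, so the ring leads the sash and springs back when let go
- pole: the loose hook pole, 150 g. Origin at the centre of its blue handle, a bar 120 mm long (x), 24 mm wide (y), 28 mm high (z); grip it firmly across its width at the middle. From the handle's +x end a steel rod of 8 mm diameter goes on along +x to 122 mm from the origin and there turns down (-z): the hook, whose tip ends 24 mm below the rod's centre line
- pole_hook (a point): the corner of the hook on the rod's centre line, 122 mm from the handle's centre along the pole's x; the downward tip hangs from here
- rest_seat (a point): where the handle's centre lies when the pole is in its rest, 60 mm above the bench. The fixed rest: a black plate 130 x 70 x 8 mm, two grey forks 10 mm thick 42 mm before and behind its middle along its x, fork floor 46 mm above the bench, cheeks up to 66 mm high, about 33 mm apart at the floor and more at the top. Its x = x of the pole lying in it (hook to +x, tip down)
- phone: keypad phone lying flat, 115 x 48 x 14 mm, black; a bystander, origin at its underside's middle or on its axis
- board: loose green circuit board lying flat, 90 x 60 mm; a bystander, origin at its underside's middle or on its axis
- flux_jar: small jar with yellow cap, 44 mm across, 45 mm high; a bystander, origin at its underside's middle or on its axis
- screwdriver: screwdriver lying flat, red handle, 170 mm long; a bystander, origin at its underside's middle or on its axis
- solder_spool: steel-grey spool standing on end, 54 mm across, 45 mm high; a bystander, origin at its underside's middle or on its axis
- brush: small brush lying flat, 160 mm long; a bystander, origin at its underside's middle or on its axis
- parts_tray: grey divided tray, 100 x 140 x 30 mm; a bystander, origin at its underside's middle or on its axis
There are look-alikes about, which are no part of the job. Of the things that look like the pole, the larger one is meant. What is shaped like the part that bears rest_seat but blue is not meant.

How it is judged:
On the way, in this order (a step that is already met when the one before it is completed fails the run):
1. the pole is lifted out of its rest (height (world z) of pole above 0.12 m), for 0.2 s.
2. the hook is through the ring and pulls it down (x of pole_hook in the frame of ring_eye between 0.004 and 0.04 m and y of pole_hook in the frame of ring_eye between -0.024 and 0.024 m and z of pole_hook in the frame of ring_eye between -0.03 and 0.022 m and contact force between pole and guard above 1 N), for 0.2 s.
3. the sash is pulled fully home and caught (value of joint sash above 0.106 m), for 0.3 s.
At the end, for the whole second after the job is handed in: the sash is home (joint above 0.106 of 0.110) and held by its catch; the pole lies at rest, released, in both forks of its rest: handle centre within 25 mm of the seat point along the bench and 6 mm in height, hook to the rest's +x, upright within 0.15 rad (value of joint sash above 0.106 m and horizontal distance between pole and rest_seat below 0.025 m and height (world z) of pole between 0.054 and 0.066 m and x of pole_hook in the frame of rest_seat above 0.09 m and angle between pole's own z axis and vertical below 0.15 rad and linear speed of pole below 0.02 m/s and contact force between pole and guard below 0.1 N); the robot touches nothing.
It fails at once if the pole presses or pulls on the guard or its ring with more than 15 N (contact force between pole and guard above 15 N).
It fails at once if after the sash has gone home the ring is pulled on with more than 8 N (value of joint sash above 0.108 m and contact force between pole and guard above 8 N).
It fails at once if the robot itself touches the guard or its ring (contact force between any of the arm, the fingers and guard above 1 N).
It fails at once if anything else on the bench is pushed away (more than 30 mm) (distance of any of phone, board, flux_jar, screwdriver, solder_spool, brush, parts_tray from where it was at the start of the episode above 0.03 m).
It also fails if it takes over 64 s, if anything falls off the work surface, if the arm or the gripper's body presses on something with over 40 N, if the wrist force passes 120 N, or if a joint passes its speed limit or range.

## Working session

There is one attempt and no reset: what is moved stays moved. The work goes in short steps, each a Python script; the robot and the scene stay as the last script left them, time stands still between calls to the robot, and variables do not carry over. Pictures are saved under pics/ and viewed, at most 10 in all, crops included, and the job is handed in when it is done.

```bash
mkdir -p pics; python3 - <<'E'
from bench import env,kinematics,monitor,eyes,job
import cv2,numpy as np
for n in("top","side"):
    f=eyes.grab_frame(n); cv2.imwrite(f"pics/{n}0.png",f["frame"][:,:,::-1]); print(n,f["mtx"].round(1).tolist(),f["view"].round(4).tolist())
    np.savez(f"{n}0.npz",**f)
s=monitor.sense();print(s["clock"],s["ee_rot"],s["contact_force"],env.hold_point_z)
E
```

```text
top [[584.1, 0.0, 318.0], [0.0, 584.1, 235.7], [0.0, 0.0, 1.0]] [[-0.0165, -0.9999, -0.0007, 0.0037], [-0.9976, 0.0166, -0.0671, 0.4871], [0.0671, -0.0004, -0.9977, 1.6302], [0.0, 0.0, 0.0, 1.0]]
side [[592.7, 0.0, 315.2], [0.0, 592.7, 234.8], [0.0, 0.0, 1.0]] [[-0.9147, -0.4041, -0.0089, 0.422], [-0.3118, 0.7193, -0.6208, 0.2589], [0.2573, -0.5651, -0.7839, 1.4296], [0.0, 0.0, 0.0, 1.0]]
0.1 [ 9.82677281e-01  1.85324149e-01  1.89630310e-05 -5.66213380e-04] [-0.56210417 -0.07790944 -0.04710658] 0.0187
```

View pics/top0.png

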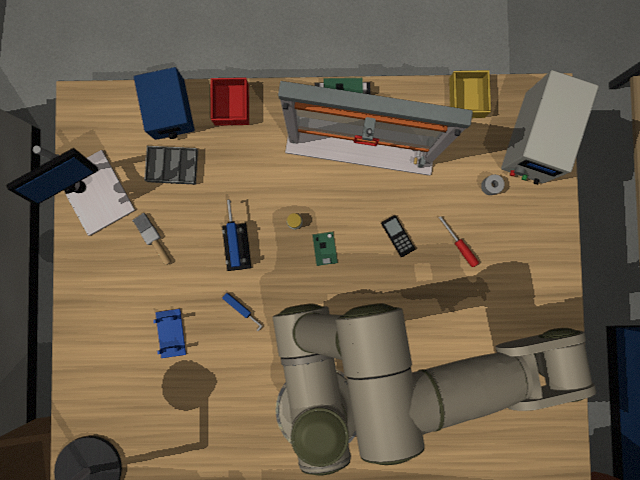

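View pics/side0.png

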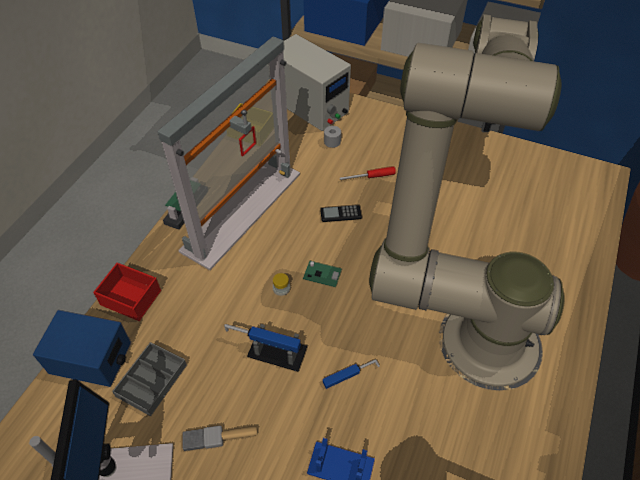

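The top view shows two poles: a larger one in the black rest at (236,240), and a smaller one lying loose at (240,310). There are also two rests, the black one and a blue look-alike at (172,333). The larger pole and the black rest fit the description. The ring is at (367,142) in top and (247,141) in side. I'll confirm this in one enlarged crop.

```bash
python3 - <<'E'
import cv2,numpy as np
t=cv2.imread("pics/top0.png");s=cv2.imread("pics/side0.png")
def c(im,x,y,w=100,h=75): return cv2.resize(im[y:y+h,x:x+w],(400,300),interpolation=cv2.INTER_CUBIC)
o=np.vstack([np.hstack([c(t,190,195),c(s,215,310)]),np.hstack([c(t,320,100),c(s,200,90)])])
cv2.imwrite("pics/crop0.png",o)
E
```

```text
(no output)
```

View pics/crop0.png

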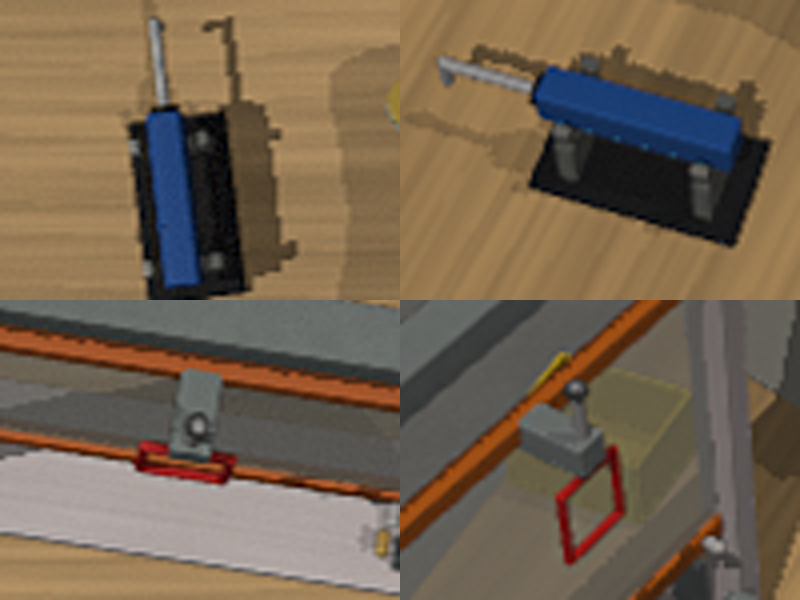

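The crop confirms it: the larger blue pole lies in the black rest with its hook toward the top of the picture. In top, the handle's ends are at about (231.7,223) and (235.5,266.5). The ring's centre is at about (366.5,140.5) in top and (248,141) in side. Next I compute positions.

```bash
cat > h.py <<'E'
import numpy as np,cv2
from scipy.optimize import least_squares
C={n:dict(np.load(f"{n}0.npz")) for n in("top","side")}
def proj(n,p):
    c=C[n];q=c["view"][:3,:3]@np.array(p)+c["view"][:3,3];q=c["mtx"]@q;return q[:2]/q[2]
def onz(n,uv,z):
    c=C[n];R=c["view"][:3,:3];o=-R.T@c["view"][:3,3];d=R.T@np.linalg.inv(c["mtx"])@[*uv,1];return o+d*(z-o[2])/d[2]
def tri(a,b):
    return least_squares(lambda p:np.r_[proj("top",p)-a,proj("side",p)-b],[.5,0,.2]).x
E
python3 - <<'E'
from h import *
a=onz("top",(231.7,223),.074);b=onz("top",(235.5,266.5),.074)
print("handle top",a,b,(a+b)/2,np.linalg.norm(a-b),"yaw",np.arctan2(*(a-b)[1::-1]))
h=onz("top",(228.7,200.5),.06);print("hook",h)
r=tri((366.5,140.5),(248,141.2));print("ring",r,proj("top",r),proj("side",r))
for w in[((286,153),(432,174))]:
    p,q=[onz("top",x,.012) for x in w];print("plate front",p,q,np.linalg.norm(p-q),"gx yaw",np.arctan2(*(p-q)[1::-1])-np.pi/2)
m=(a+b)/2;u=(a-b)/np.linalg.norm(a-b);v=np.array([-u[1],u[0],0])
for i in(1,-1):
  for j in(1,-1): 
    P=m+.06*i*u+.012*j*v; print("crop",(proj("side",P)-[215,310])*4+[400,0],(proj("top",P)-[190,195])*4)
hp=m+.122*u-[0,0,.014];print("hook crop",(proj("side",hp)-[215,310])*4+[400,0],(proj("top",hp)-[190,195])*4)
E
```

```text
handle top [0.52171384 0.2299771  0.074     ] [0.40318607 0.22046229 0.074     ] [0.46244995 0.2252197  0.074     ] 0.11890905856921939 yaw 0.08010312969225676
hook [0.58536438 0.23989474 0.06      ]
ring [ 0.69213101 -0.12295384  0.29487312] [366.51064864 140.52341599] [247.97367944 141.1972266 ]
plate front [0.72532353 0.08283879 0.012     ] [ 0.6579085  -0.33188863  0.012     ] 0.42017093833765745 gx yaw -0.16114318446522402
crop [535.37032274  88.0289525 ] [149.17817746 112.90086108]
crop [551.62219994  53.56405079] [184.28154305 109.51092035]
crop [730.25759038 148.97919794] [164.42935379 288.51352018]
crop [744.80155837 113.24155818] [199.70926225 285.09106008]
hook crop [449.0566288   52.45501063] [161.94354061  23.76529562]
```

```bash
python3 - <<'E'
from h import *
yaw=-.161
X=np.array([np.cos(yaw),np.sin(yaw),0]);Y=np.array([-X[1],X[0],0]);Z=np.array([0,0,1])
cn=[(-1,1),(-1,-1),(1,-1),(1,1)]  # TR BR BL TL viewed from front: +y is left
def sq(p): return [p+.0275*(j*Y+k*Z) for j,k in cn]
cs=lambda P:(proj("side",P)-[200,90])*4+[400-400,0]
obs=np.array([(617,450),(622,515),(570,560),(560,495)])-[400,300]
ct=lambda P:(proj("top",P)-[320,100])*4
obst=np.array([(235,463),(230,478),(138,463),(141,447)])-[0,300]
for p in ([.692,-.123,.295],[.7015,-.1262,.312],[.7015,-.1262,.295]):
    p=np.array(p);print(p,"side",np.array([cs(q) for q in sq(p)]).round().tolist(),"top",np.array([ct(q) for q in sq(p)]).round().tolist())
f=least_squares(lambda p:np.r_[np.ravel([cs(q) for q in sq(p)]-obs),np.ravel([ct(q) for q in sq(p)]-obst)],[.69,-.12,.3]);print(f.x,f.fun.round())
print(obs.tolist(),obst.tolist())
# beam top z=.454 centre
o=np.array([.7459,-.1334,0])
for j in(-1,1): print(proj("top",o+j*.21*Y+.454*Z),proj("side",o+j*.21*Y+.454*Z))
E
```

```text
[ 0.692 -0.123  0.295] side [[215.0, 145.0], [223.0, 212.0], [169.0, 264.0], [160.0, 197.0]] top [[237.0, 158.0], [228.0, 179.0], [137.0, 166.0], [143.0, 145.0]]
[ 0.7015 -0.1262  0.312 ] side [[201.0, 116.0], [209.0, 184.0], [155.0, 236.0], [145.0, 168.0]] top [[245.0, 135.0], [235.0, 157.0], [144.0, 144.0], [150.0, 121.0]]
[ 0.7015 -0.1262  0.295 ] side [[204.0, 137.0], [212.0, 205.0], [158.0, 256.0], [148.0, 189.0]] top [[242.0, 142.0], [232.0, 164.0], [142.0, 151.0], [148.0, 128.0]]
[ 0.69165194 -0.12291268  0.29465472] [-1. -5.  1. -2. -0.  5.  0.  3.  2. -4. -3.  2. -1.  4.  2. -2.]
[[217, 150], [222, 215], [170, 260], [160, 195]] [[235, 163], [230, 178], [138, 163], [141, 147]]
[476.32586823 111.93143799] [276.0148995  34.4204809]
[278.31014107  83.72067111] [158.93691956 132.45833873]
```

Fitting the ring's corners gives the eye at (0.692, -0.123, 0.295), with the guard's yaw at -0.161. Next I grasp the pole and lift it.

```bash
cat >> h.py <<'E'
from bench import env,kinematics,monitor,eyes,job
def q(th): return [np.cos(th/2),np.sin(th/2),0,0]
def st(t=""):
    s=monitor.sense();print(t,"t",round(s["clock"],2),"p",np.round(s["position"],4),"F",np.round(s["contact_force"],2),"gap",round(s["finger_gap"],3),"gf",np.round(s["gripper_force"],1));return s
PY=.09; HC=np.array([.4625,.2252,.060]); HZ=env.hold_point_z
E
python3 - <<'E'
from h import *
t=HC-[0,0,HZ]
for p in ([*t[:2],.2],[*t]): print(np.round(kinematics.ik(p,q(PY)),2))
env.reach([*t[:2],.18],q(PY)); st("above")
env.movel([*t[:2],t[2]],velocity=.12); st("down")
env.close_gripper(100); st("closed")
env.movel([*t[:2],.16],velocity=.12); env.hold(.2); st("lift")
for n in("top","side"): cv2.imwrite(f"pics/{n}1.png",eyes.grab_frame(n)["frame"][:,:,::-1])
g=cv2.imread("pics/top1.png")[165:315,150:350];s=cv2.imread("pics/side1.png")[230:380,180:380]
cv2.imwrite("pics/c1.png",np.hstack([cv2.resize(x,(400,300)) for x in(g,s)]))
E
```

```text
[ 0.23  0.32  1.58 -0.    1.25  1.71]
[ 0.23  0.53  1.74 -0.    0.88  1.71]
above t 2.8 p [0.4628 0.2247 0.18  ] F [-0.45 -0.4  -0.54] gap 1.0 gf 0.0
down t 4.11 p [0.4629 0.2253 0.0419] F [-0.04  0.13  0.79] gap 0.998 gf 0.0
closed t 4.7 p [0.4628 0.2253 0.0417] F [-0.03 -0.12  5.76] gap 0.273 gf 98.1
lift t 6.04 p [0.4623 0.2251 0.1595] F [-0.87  0.16 -1.45] gap 0.269 gf 97.8
```

View pics/c1.png

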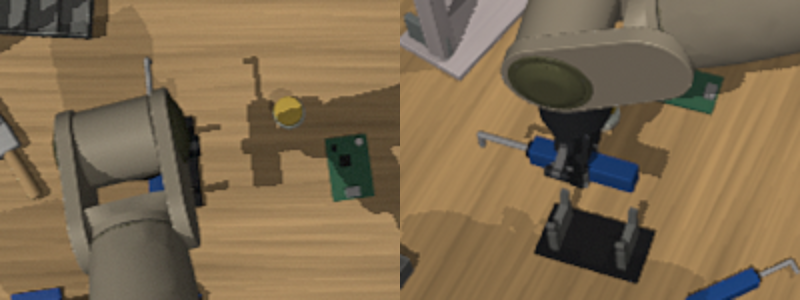

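The pole is held about level, with its hook free. In the crop the hook is at (150,62) in top and (483,138) in side. Next I go to the pre-insert pose and measure the hook against the ring.

```bash
cat >> h.py <<'E'
GY=-.161; GX=np.array([np.cos(GY),np.sin(GY),0]); RING=np.array([.6917,-.1229,.2947])
def tcp(dx,dz,dy=0): # TCP for hook at (dx,dy,dz) in ring frame
    return RING+GX*(dx-.122)+np.array([-GX[1],GX[0],0])*dy+[0,0,dz-HZ]
E
python3 - <<'E'
from h import *
env.movel([.44,.2,.286],velocity=.2)
env.reach(tcp(-.04,.010),q(GY)); env.hold(.2); st("pre")
for n in("top","side"): cv2.imwrite(f"pics/{n}2.png",eyes.grab_frame(n)["frame"][:,:,::-1])
g=cv2.imread("pics/top2.png")[100:200,310:410];s=cv2.imread("pics/side2.png")[100:200,200:300]
cv2.imwrite("pics/c2.png",np.hstack([cv2.resize(x,(400,400),interpolation=cv2.INTER_CUBIC) for x in(g,s)]))
k=RING+GX*-.04+[0,0,.01]
for n,o,a in(("top",[310,100],[0,0]),("side",[200,100],[400,0])):
  for z in(0,-.024): print(n,(proj(n,k+[0,0,z])-o)*4+a)
E
```

```text
pre t 8.32 p [ 0.5318 -0.0959  0.2861] F [-0.51 -0.97 -1.73] gap 0.266 gf 97.8
top [217.9010113  225.59024371]
top [214.73312467 233.73750947]
side [644.08129093 177.4023239 ]
side [647.25849989 206.5954594 ]
```

View pics/c2.png

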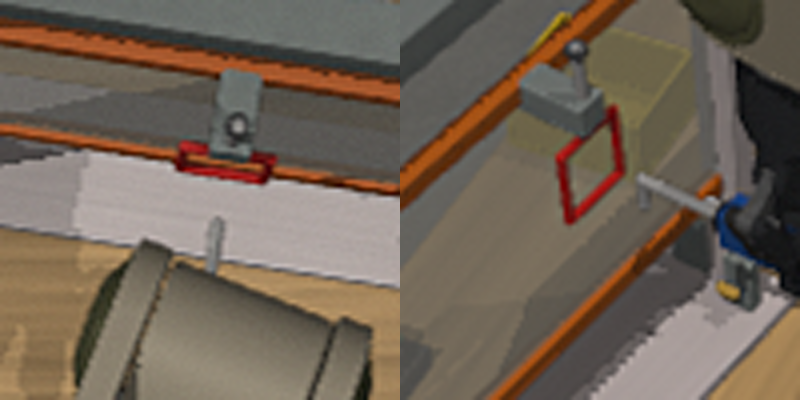

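The hook lies within about 1 mm of the prediction, at crop (217,221) in top and (643,180) in side. The ring is straight ahead of it. Next I insert the hook and make contact gently.

```bash
python3 - <<'E'
from h import *
print(env.movel(tcp(.017,.010),velocity=.05,guard=4)); env.hold(.3)
F=[]
for i in range(5): env.hold(.05);F.append(monitor.sense()["contact_force"])
print(np.round(F,2)); st("in")
env.movel(tcp(.017,-.012),velocity=.05)
for dz in np.arange(-.014,-.0281,-.002):
    t0=monitor.sense()["clock"];env.movel(tcp(.017,dz),velocity=.03);f=[]
    for i in range(3): f.append(monitor.sense()["contact_force"][2]);env.hold(.03)
    s=monitor.sense();print(round(dz,4),np.round(f,2),s["position"][2].round(4),round(s["clock"]-t0,2))
for n in("top","side"): cv2.imwrite(f"pics/{n}3.png",eyes.grab_frame(n)["frame"][:,:,::-1])
s=cv2.imread("pics/side3.png")[100:200,200:300]
cv2.imwrite("pics/c3.png",cv2.resize(s,(500,500),interpolation=cv2.INTER_CUBIC))
st()
E
```

```text
False
[[ 0.6  -0.8  -1.79]
 [-0.4   0.92 -1.14]
 [ 0.15 -0.03 -1.38]
 [-0.3  -0.76 -1.52]
 [ 0.29 -0.27 -1.55]]
in t 10.27 p [ 0.588  -0.1061  0.286 ] F [ 0.29 -0.27 -1.55] gap 0.265 gf 97.8
-0.014 [-1.07 -1.5  -1.52] 0.2621 0.35
-0.016 [-1.22 -1.32 -0.56] 0.2601 0.35
-0.018 [ 0.41  0.48 -0.17] 0.2581 0.35
-0.02 [-0.08  0.33  0.54] 0.2561 0.35
-0.022 [1.85 1.91 1.43] 0.2541 0.35
-0.024 [0.77 1.44 1.15] 0.2521 0.35
-0.026 [0.92 2.11 1.13] 0.25 0.35
-0.028 [1.61 2.53 1.66] 0.248 0.35
 t 13.76 p [ 0.5881 -0.1061  0.248 ] F [ 1.04 -0.09  1.46] gap 0.262 gf 98.0
```

View pics/c3.png

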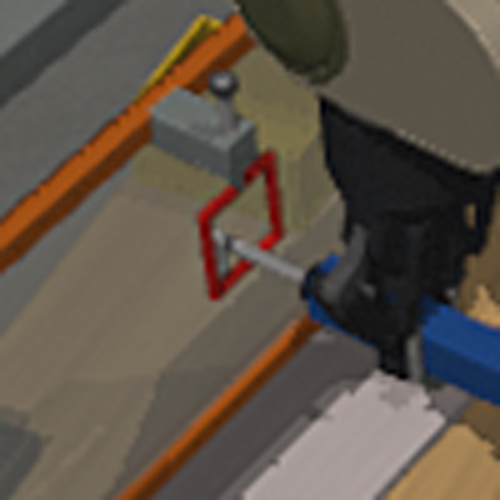

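The hook is through the ring: its corner shows at crop (228,240), the rod rests on the lower bar, and the pull is about 3 N. Next I pull slowly and watch for the snap.

```bash
python3 - <<'E'
from h import *
def fz(n=4):
    f=[]
    for i in range(n): f.append(monitor.sense()["contact_force"][2]+1.45);env.hold(.02)
    return np.mean(f)
log=[];ok=True
for dz in np.arange(-.034,-.0945,-.006):
    env.movel(tcp(.017,dz),velocity=.025);f=fz(2);log.append((round(dz*1e3,1),round(f,1)))
    if f>8: ok=False;break
mx=0;snap=False
while ok and dz>-.142:
    dz-=.001;env.movel(tcp(.017,dz),velocity=.02);f=fz();log.append((round(dz*1e3,1),round(f,1)))
    if mx-f>1.6 and mx>4: snap=True;break
    mx=max(mx,f)
    if f>11.3: break
if snap: env.movel(tcp(.017,max(dz+.015,-.0927-.012)),velocity=.08)
print(log,snap,dz,mx);st();print(fz())
for n in("top","side"): cv2.imwrite(f"pics/{n}4.png",eyes.grab_frame(n)["frame"][:,:,::-1])
cv2.imwrite("pics/c4.png",cv2.resize(cv2.imread("pics/side4.png")[90:240,170:370],(800,600),interpolation=cv2.INTER_CUBIC))
E
```

```text
[(np.float64(-34.0), np.float64(2.8)), (np.float64(-40.0), np.float64(2.5)), (np.float64(-46.0), np.float64(2.8)), (np.float64(-52.0), np.float64(3.0)), (np.float64(-58.0), np.float64(3.0)), (np.float64(-64.0), np.float64(3.5)), (np.float64(-70.0), np.float64(2.8)), (np.float64(-76.0), np.float64(3.5)), (np.float64(-82.0), np.float64(3.1)), (np.float64(-88.0), np.float64(3.9)), (np.float64(-94.0), np.float64(3.6)), (np.float64(-95.0), np.float64(3.7)), (np.float64(-96.0), np.float64(4.5)), (np.float64(-97.0), np.float64(4.0)), (np.float64(-98.0), np.float64(3.7)), (np.float64(-99.0), np.float64(4.2)), (np.float64(-100.0), np.float64(4.2)), (np.float64(-101.0), np.float64(3.9)), (np.float64(-102.0), np.float64(4.4)), (np.float64(-103.0), np.float64(4.2)), (np.float64(-104.0), np.float64(3.8)), (np.float64(-105.0), np.float64(3.6)), (np.float64(-106.0), np.float64(4.2)), (np.float64(-107.0), np.float64(4.0)), (np.float64(-108.0), np.float64(3.8)), (np.float64(-109.0), np.float64(4.1)), (np.float64(-110.0), np.float64(4.2)), (np.float64(-111.0), np.float64(4.1)), (np.float64(-112.0), np.float64(5.0)), (np.float64(-113.0), np.float64(5.1)), (np.float64(-114.0), np.float64(5.5)), (np.float64(-115.0), np.float64(5.9)), (np.float64(-116.0), np.float64(6.7)), (np.float64(-117.0), np.float64(6.2)), (np.float64(-118.0), np.float64(7.1)), (np.float64(-119.0), np.float64(7.4)), (np.float64(-120.0), np.float64(7.5)), (np.float64(-121.0), np.float64(7.7)), (np.float64(-122.0), np.float64(8.3)), (np.float64(-123.0), np.float64(8.8)), (np.float64(-124.0), np.float64(7.2))] True -0.12400000000000001 8.775513041609013
 t 28.32 p [ 0.5876 -0.1059  0.1707] F [-0.31  0.02 -2.01] gap 0.262 gf 97.9
-0.42034379820160594
```

View pics/c4.png

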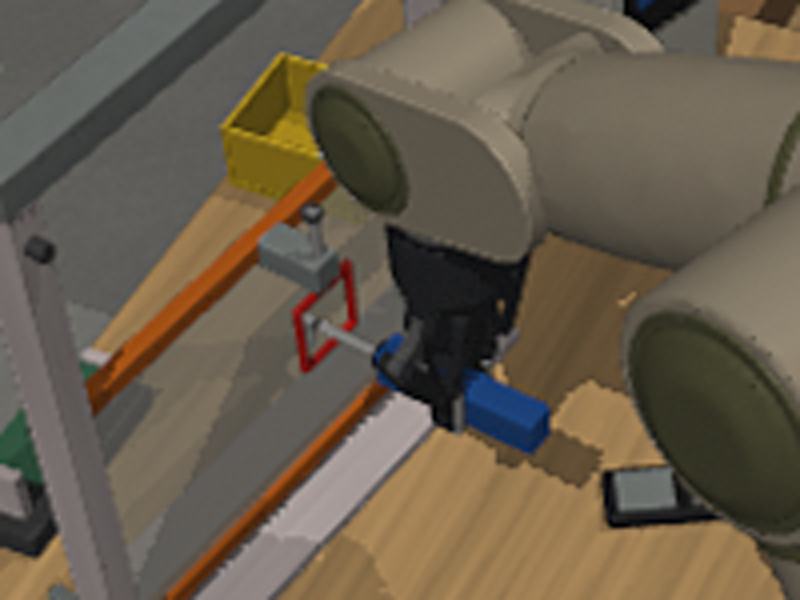

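The ring's four corners are at crop (347,265), (352,320), (305,368) and (297,308), and the hook hangs slack inside. I'll check the sash height from these.

```bash
python3 - <<'E'
from h import *
cY=np.array([-GX[1],GX[0],0])
for z in(.202,.212):
    p=RING.copy();p[2]=z;print(z,[((proj("side",p+.0275*(j*cY+k*np.array([0,0,1])))-[170,90])*4).round() for j,k in[(-1,1),(-1,-1),(1,-1),(1,1)]])
p=RING+GX*.017+[0,0,-.105];print("hook",(proj("side",p)-[170,90])*4)
E
```

```text
0.202 [array([349., 256.]), array([356., 317.]), array([305., 369.]), array([296., 308.])]
0.212 [array([347., 245.]), array([354., 307.]), array([303., 358.]), array([294., 297.])]
hook [307.35815847 316.36011174]
```

The ring sits at the home height (0.202), so the sash is home. Next I unhook and carry the pole back over the rest.

```bash
python3 - <<'E'
from h import *
env.movel(tcp(.017,-.082),velocity=.05);st("up")
print(env.movel(tcp(-.05,-.082),velocity=.05,guard=4));st("out")
env.movel(tcp(-.10,-.03),velocity=.15)
t=HC-[0,0,HZ]
env.reach([*t[:2],.14],q(PY));env.hold(.2);st("above")
for n in("top","side"): cv2.imwrite(f"pics/{n}5.png",eyes.grab_frame(n)["frame"][:,:,::-1])
a=cv2.imread("pics/side5.png")
cv2.imwrite("pics/c5.png",np.hstack([cv2.resize(x,(400,400),interpolation=cv2.INTER_CUBIC) for x in(a[260:380,210:330],a[80:280,140:340])]))
E
```

```text
up t 29.09 p [ 0.588  -0.1061  0.194 ] F [-0.51 -0.71 -1.73] gap 0.261 gf 97.9
False
out t 30.58 p [ 0.5221 -0.0954  0.1939] F [ 0.41  0.74 -1.42] gap 0.267 gf 97.9
above t 32.67 p [0.463  0.2244 0.1403] F [-0.09 -0.47 -2.28] gap 0.266 gf 97.8
```

View pics/c5.png

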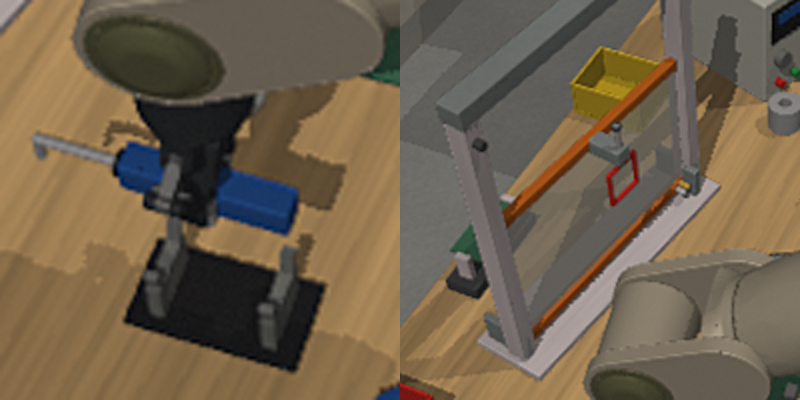

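The sash is down and the ring is free (right, about (622,180)). The pole is level above the rest (left). Next I lay it down, release it and check.

```bash
python3 - <<'E'
from h import *
t=HC-[0,0,HZ]
env.movel([*t[:2],.06],velocity=.1);st("near")
print(env.movel([*t[:2],.0415],velocity=.03,guard=6));st("down")
env.release();env.hold(.3);st("rel")
env.movel([*t[:2],.2],velocity=.12)
env.reach([.35,-.15,.25],q(0));env.hold(.3);st("away")
for n in("top","side"): cv2.imwrite(f"pics/{n}6.png",eyes.grab_frame(n)["frame"][:,:,::-1])
c=lambda n,x,y:cv2.resize(cv2.imread(f"pics/{n}6.png")[y:y+75,x:x+100],(400,300),interpolation=cv2.INTER_CUBIC)
cv2.imwrite("pics/c6.png",np.vstack([np.hstack([c("top",190,195),c("side",215,310)]),np.hstack([c("top",320,100),c("side",200,120)])]))
E
```

```text
near t 33.72 p [0.4629 0.2253 0.0606] F [ 0.11  0.73 -2.13] gap 0.27 gf 97.8
True
down t 34.32 p [0.4622 0.2251 0.0417] F [-1.2   0.1   4.52] gap 0.262 gf 98.7
rel t 35.25 p [0.4617 0.225  0.0413] F [0.27 0.44 1.11] gap 0.997 gf 0.0
away t 38.49 p [ 0.3502 -0.1497  0.2499] F [0.17 0.1  0.4 ] gap 0.999 gf 0.0
```

View pics/c6.png

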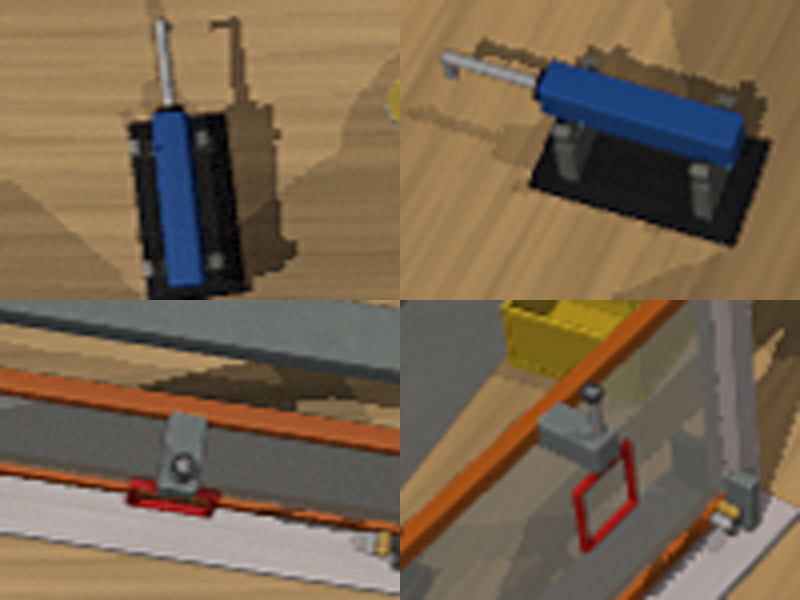

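The pole lies in both forks within 1–2 mm of where it was (hook at crop (163,22) top and (447,60) side), and the sash is home.

```bash
python3 -c "
from bench import job
print(job.hand_in())"
```

```text
the job is handed in; nothing more can be done
None
```

I pulled the guard home with the hook pole, peaking at about 9 N at the ring, then eased off at the snap, laid the pole back in its rest and handed the job in at about 38 s; the final pictures show the sash home, but the hand-in returned no verdict.

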